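Show the specimen plate's edge to the reader

ROBOT

A 6-joint arm with a two-finger parallel gripper is mounted at the origin on the work surface. World frame = base frame: x ahead of the robot, y to its left, z up, the work surface at z = 0. Lengths are in m, angles in rad, forces in N, time in s.
With the tool pointing down it reaches from about 0.25 to 0.775 m from the base axis. Payload 4 kg.
Tool frame: the origin (TCP) lies between the finger pads; the fingertips stand 19 mm ahead of it and the grasp point (between the pads) is the TCP (bot.tcp_to_tips is the distance from the TCP to the fingertips, in m); z points along the fingers, y is the line along which they close (so a half turn about z gives the same grasp; the last joint's range is limited). The gripper opens to 85 mm and grips with 20 to 120 N. Pads are 22 mm wide; open, the fingers measure 114 mm over their backs; the gripper's body (76 mm by 85 mm) begins 54 mm behind the grasp point. The pads swing forward as they close: fully open they stand 13 mm farther back than shut.
Start: joints at [1.081, 0.087, 1.371, -0, 1.684, -0.103], TCP at [0.207, 0.509, 0.212] pointing down, gripper open.
Joint ranges: [-3.1, 3.1], [-0.76, 2.03], [0.27, 2.55], [-1.08, 4.22], [0.17, 2.65], [-2.57, 2.57]. Speed limits (rad/s): [2.79, 2.79, 3.14, 3.14, 3.14, 3.14].

INTERFACE

Orientations are given as a 3x3 rotation matrix whose columns are the frame's x, y, z axes.
In Python, from station import bot gives the robot as it stands. The module is installed in compiled form; this text tells all that it offers.
- The arm moves only by the tool play_rows, never from a script. Its argument "motion" is one flat list of numbers, 5 for each row, row after row: the finger opening in m, from 0 to 0.0854, then the shift along the tool's x, y, z in m, then the turn about the tool's z in rad. A call has 1 to 12 rows; each row is the pose to reach, as a shift and turn from the pose commanded when the call began, along the tool's axes at that moment; what a row does not reach only later rows make up. A row lasts 1/10 s, in which the tool goes at most 50 mm and 8.59 degrees, less where a joint would pass 70% of its speed; a pose out of reach is approached as far as the arm can. A call with a gripper value outside its range is refused whole. The fingers move at their own pace and stop on an object; the grip force is fixed at half the most. Time passes only in rows, so rows that repeat a pose let the fingers close. It gives the time, the measured TCP pose, the force, the opening and the grip force at its end, in the units of the state.
- bot.sense(): the state, without advancing time (a new reading comes with each control period).
- bot.camera(name): name is "side" or "top" or "wrist"; returns a dict with "pixels" (480x640x3 uint8, red, green, blue), "range_z" (480x640 float32, m along the optical axis (not along the pixel's ray), 0 where there is no reading), "fovy" (degrees; the focal length in pixels is half the picture's height over the tangent of half this angle, whatever the lens; pixels are square), "cx", "cy" (the principal point, pixels), "cam_to_world" (4x4, takes a point from camera to world coordinates). Camera axes: x right, y down, z forward; pixel columns grow to the right and rows downward; lengths in m; the calibration is good to about 2 mm. A picture is of the moment at which its call begins.
- bot.job_done(): hands the job in; it is judged then, once.
The state is a dict: "t": time; "joint_pos": joint angles; "joint_velocities": joint speeds; "joint_efforts": joint torques, N m; "tcp_pos": TCP position; "ee_rot": TCP orientation; "contact_force": force on the tool from outside, world axes, zero at the start; "moment": the same for the moment, N m; "gripper_width": opening from 0.0 (shut) to 1.0 (fully open); "gripper_force": force on a finger pad.
Only numpy, scipy, OpenCV 4.12 (cv2) and the standard library are available. Lean on these libraries where they do the work, as an engineer would, in place of code of your own. Each camera call takes 0.05 s, during which the arm holds its last target. There are 200 camera calls.

TASK

With the fingertips, push the thin aluminium specimen plate along the top of the dark plinth towards the end where the edge reader (the black post with the amber band) stands, until about a third of the plate's length sticks out past that end of the plinth. Leave it lying flat on the ledge and square to it. Only push the plate: do not lift or tip it, keep the gripper off the red specimen on it, and leave the reader and the other things on the bench where they are.

Things in the scene. Friction and masses are not known exactly. Their poses are not given: they have to be found in the camera images.
- plinth: Dark grey cast instrument plinth, fixed: 180 mm (its x) by 380 mm (its y), flat top (the ledge) 50 mm above the table. Origin at the centre of its underside, on the table; its ends are 190 mm from the origin along +y and -y, both open. A bright aluminium fence 10 mm wide and 8 mm high runs along the +x edge of the top (its inner face at x = +80 mm); the -x edge is open. In each episode the plinth is turned a little on the table.
- plate: Loose flat aluminium specimen plate lying on the plinth, 96 mm (its x) by 140 mm (its y, the length, roughly along the plinth) by 6 mm thick, about 0.14 to 0.31 kg with its specimen. Origin at the centre of its underside. It starts a little skewed and slides with friction: it stops where it is left.
- specimen: Red round specimen mount, 30 mm diameter, 12 mm high, fixed on the middle of the plate's top; origin at the centre of its underside, 6 mm above the plate's origin. Not to be touched.
- reader: Edge reader: loose black post 90 mm high with a bright amber band at 45 to 65 mm height, post 44 mm diameter, foot 60 mm diameter. Stands on the table beyond one end of the plinth (either one), its axis about 120 to 150 mm past the end. Origin at the centre of its underside.
- motor: Bystander: loose small stepper motor, aluminium can 44 mm diameter, 30 mm high, shaft up to 48 mm, blue connector block on its side. Stands on the table beyond the plinth's other end. Origin at the centre of its underside.
- objective: Bystander: loose steel microscope objective standing on the table on the robot's side of the plinth, 32 mm diameter, 50 mm high. Origin at the centre of its underside.
- screwdriver: Bystander: loose screwdriver with yellow handle, 160 mm long, lying on the table on the far side of the plinth. Origin under its middle.
There are look-alikes about, which are no part of the job. There is more than one size of the reader; the one meant has the size given above. There is more than one size of the plate; the one meant has the size given above.

How it is judged:
At the end, for the whole second after the job is handed in: Plate at rest and flat on the plinth (tilt < 0.05 rad, underside within 3 mm below to 4 mm above its top), 32 to 62 mm of its length past the end on the reader's side, square to the plinth within 0.14 rad; reader, motor, objective and screwdriver within 20 mm of their starts (((y of reader in the frame of plinth above 0 m and y of plate in the frame of plinth between 0.152 and 0.182 m) or (y of reader in the frame of plinth below 0 m and y of plate in the frame of plinth between -0.182 and -0.152 m)) and angle between the y axis of plate and the y axis of plinth, either way round below 0.14 rad and angle between plate's own z axis and vertical below 0.05 rad and height (world z) of plate between 0.047 and 0.054 m and linear speed of plate below 0.01 m/s and distance of each of reader, motor, objective, screwdriver from where it was at the start of the episode below 0.02 m); the robot touches nothing.
It fails at once if the plate is lifted more than 12 mm off the ledge (height (world z) of plate above 0.062 m).
It fails at once if the plate is tipped more than 0.2 rad (angle between plate's own z axis and vertical above 0.2 rad).
It fails at once if the gripper or arm touches the specimen (contact force between any of the fingers, the arm and specimen above 0.3 N).
It fails at once if the reader, motor, objective or screwdriver is moved more than 20 mm (distance of any of reader, motor, objective, screwdriver from where it was at the start of the episode above 0.02 m).
It also fails if it takes over 38 s, if anything falls off the work surface, if the arm or the gripper's body presses on something with over 40 N, if the wrist force passes 120 N, or if a joint passes its speed limit or range.

## Working session

There is one attempt and no reset: what is moved stays moved. The work goes in short steps, Python scripts to look and compute and a tool call to move; the robot and the scene stay as the last step left them, time stands still between calls to the robot, and variables do not carry over. Pictures are saved under pics/ and viewed, at most 10 in all, crops included, and the job is handed in when it is done.

Besides the shell and the picture viewer there is one more tool, called by a JSON object that holds its "api" and its "payload", one argument or row to a line. play_rows: Moves the arm, as the interface text tells. Its arguments: {"type":"object","properties":{"motion":{"type":"array","items":{"type":"number"}}},"required":["motion"]}

```bash
mkdir -p pics; cat > h.py <<'E'
import numpy as np, cv2
from station import bot
def cam(n):
    c=bot.camera(n); f=240/np.tan(np.radians(c['fovy'])/2); return c,f
def world(c,f):
    v,u=np.mgrid[0:480,0:640]; z=c['range_z']
    P=np.stack([(u-c['cx'])/f*z,(v-c['cy'])/f*z,z],-1)
    M=c['cam_to_world']; W=P@M[:3,:3].T+M[:3,3]; W[z==0]=np.nan; return W
E
python3 - <<'E'
from h import *
c,f=cam('top'); np.savez('top.npz',W=world(c,f),px=c['pixels']); cv2.imwrite('pics/top.png',c['pixels'][...,::-1])
print(c['cam_to_world'].round(3).tolist(),f)
d,f=cam('side'); cv2.imwrite('pics/side.png',d['pixels'][...,::-1])
s=bot.sense(); print(s['t'],s['tcp_pos'],s['ee_rot'],s['gripper_width'],bot.tcp_to_tips)
E
```

```text
[[-0.011, -0.985, 0.17, 0.341], [-1.0, 0.01, -0.01, 0.007], [0.008, -0.17, -0.985, 1.038], [0.0, 0.0, 0.0, 1.0]] 447.1187014215647
0.1 [0.20722836 0.50890822 0.21080734] [[-9.26133195e-01  3.77195382e-01 -9.74012407e-04]
 [ 3.77196583e-01  9.26131383e-01 -1.84354470e-03]
 [ 2.06686910e-04 -2.07476210e-03 -9.99997826e-01]] 0.9991562184992244 0.019
```

View pics/top.png

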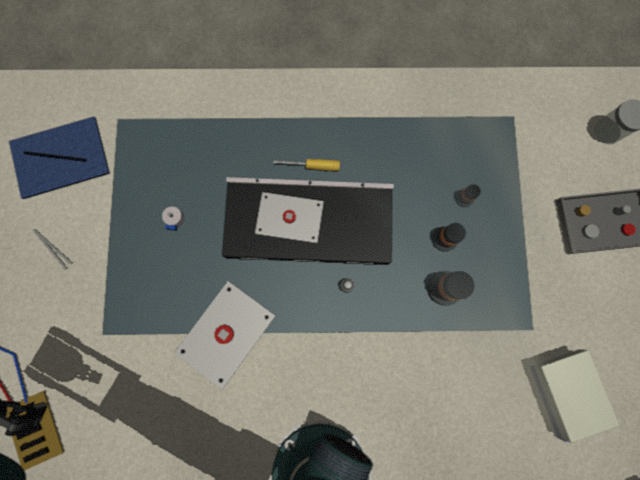

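View pics/side.png

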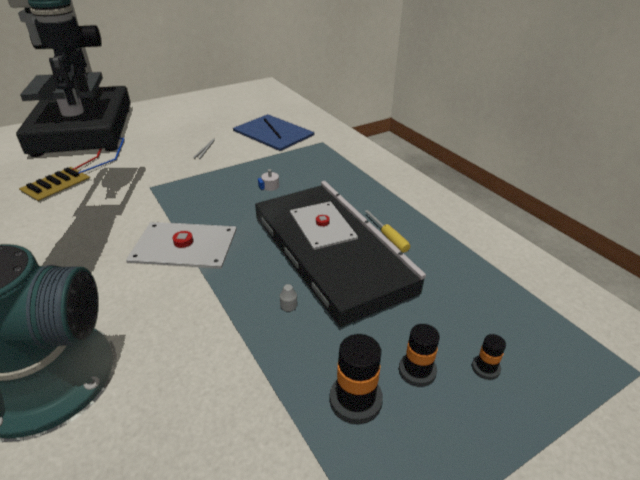

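The plate is either the small one on the plinth (px 290,217) or the larger one on the table (225,333). The reader is one of three banded posts in the top view: small (468,195), middle (452,236) or large (452,287). I'll measure their heights and sizes next.

```bash
python3 - <<'E'
from h import *
d=np.load('top.npz'); W=d['W']; px=d['px'].astype(int); z=W[...,2]
hsv=cv2.cvtColor(d['px'],cv2.COLOR_RGB2HSV)
for n,(u,v) in dict(small=(474,190),mid=(455,232),large=(459,284)).items():
    r=np.zeros(z.shape,bool); r[v-18:v+18,u-22:u+18]=1
    zz=z[r]; top=np.nanpercentile(zz,98); m=r&(z>top-.006)
    x,y=W[m][:,0],W[m][:,1]; print(n,'h',round(top,3),'c',x.mean().round(3),y.mean().round(3),'diam',np.ptp(x).round(3),np.ptp(y).round(3))
def rect(mask,name,h):
    mask=cv2.morphologyEx(mask.astype(np.uint8),cv2.MORPH_OPEN,np.ones((3,3)))
    cs,_=cv2.findContours(mask,0,1); c=max(cs,key=cv2.contourArea)[:,0]
    P=W[c[:,1],c[:,0],:2]; P=P[~np.isnan(P).any(1)].astype(np.float32)
    r=cv2.minAreaRect(P); print(name,np.round(r[0],4),np.round(r[1],4),round(r[2],2),'z',np.nanmedian(z[mask>0]).round(4))
roi=np.zeros(z.shape,bool); roi[170:275,210:400]=1
light=(px.min(-1)>110)
rp=roi.copy(); rp[:190]=0
hull=light&rp&(z>.045)
rect(hull,'plate',0)
rect(roi&(z>.035),'plinth',0)
f=roi&light&(z>.045); f[190:]=0; rect(f,'fence',0)
r2=np.zeros(z.shape,bool); r2[275:395,170:280]=1
rect(r2&light&(z>.003),'bigplate',0)
for n,(u,v) in dict(motor=(172,216),obj=(346,285)).items():
    print(n,W[v-2:v+3,u-2:u+3].reshape(-1,3).mean(0).round(3))
cv2.imwrite('pics/crop.png',cv2.resize(d['px'][150:310,200:500,::-1],None,fx=2.6,fy=2.6))
E
```

```text
small h 0.067 c 0.61 -0.351 diam 0.031 0.033
mid h 0.091 c 0.512 -0.298 diam 0.041 0.042
large h 0.121 c 0.396 -0.291 diam 0.056 0.058
plate [0.5566 0.0645] [0.1417 0.0961] 80.87 z 0.055
plinth [0.5503 0.0209] [0.3809 0.1824] 86.98 z 0.0498
fence [0.6386 0.0766] [0.112  0.0116] 87.14 z 0.0568
bigplate [0.2992 0.2116] [0.1373 0.1983] 53.92 z 0.0078
motor [0.566 0.333 0.033]
obj [ 0.403 -0.061  0.048]
```

View pics/crop.png

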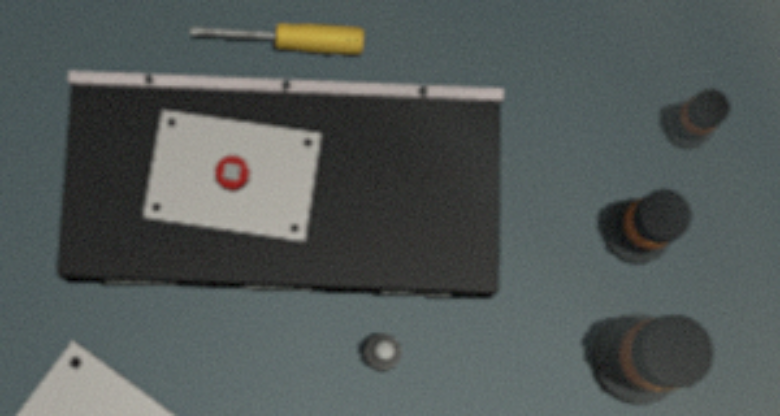

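Chosen: the plate on the plinth (142×96 mm measured), and the middle post as reader (91 mm high, 42 mm diameter) beyond the -y end. The crop confirms it: plate around (232,173), middle post at (660,218). First I move above the ledge behind the plate, with the finger line across the plinth.

{"api": "play_rows", "payload": {
  "motion": [0.05,-0.046,-0.018,0.005,0.12,0.05,-0.091,-0.036,0.01,0.25,0.05,-0.137,-0.054,0.01,0.37,0.05,-0.183,-0.072,0.02,0.5,0.05,-0.228,-0.09,0.02,0.62,0.05,-0.274,-0.108,0.03,0.74,0.05,-0.319,-0.126,0.03,0.87,0.05,-0.365,-0.144,0.04,0.99,0.05,-0.41,-0.162,0.05,1.12,0.05,-0.456,-0.18,0.06,1.237,0.05,-0.456,-0.18,0.06,1.237,0.05,-0.456,-0.18,0.06,1.237]
}}

```text
t: 1.3
tcp_pos: [0.5617, 0.1697, 0.1504]
ee_rot: [[0.055, 0.999, -0.003], [0.999, -0.055, 0.0], [-0.0, -0.003, -1.0]]
contact_force: [0.4, 0.5, -0.0]
gripper_width: 0.584
gripper_force: 0.0
```

```bash
python3 - <<'E'
from h import *
s=bot.sense(); print(s['t'],s['tcp_pos'].round(4),s['ee_rot'].round(3).tolist(),s['gripper_width'],s['contact_force'].round(2))
c,f=cam('wrist'); cv2.imwrite('pics/w1.png',c['pixels'][...,::-1])
E
```

```text
1.3 [0.5617 0.1697 0.1504] [[0.055, 0.999, -0.003], [0.999, -0.055, 0.0], [-0.0, -0.003, -1.0]] 0.5837474568510628 [ 0.4   0.54 -0.03]
```

View pics/w1.png

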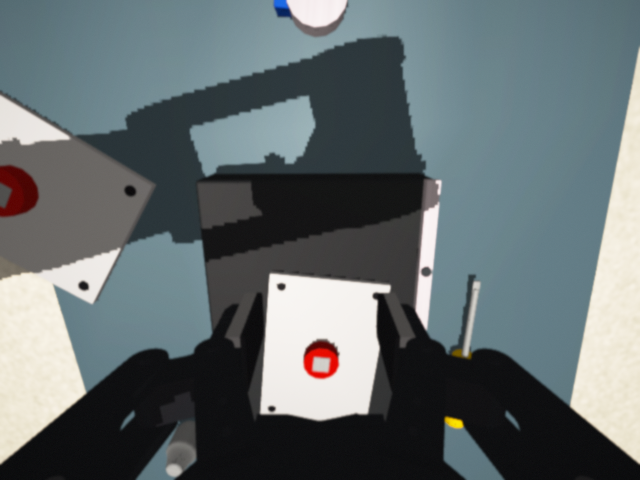

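The wrist view shows the plate square ahead of the fingers, with the red mount at (321,360) and clear ledge behind the plate at (320,240). Now I go down and feel for the ledge.

{"api": "play_rows", "payload": {
  "motion": [0.05,0,0,0.03,0,0.05,0,0,0.055,0,0.05,0,0,0.068,0,0.05,0,0,0.074,0,0.05,0,0,0.076,0,0.05,0,0,0.076,0]
}}

```text
t: 1.95
tcp_pos: [0.5623, 0.1712, 0.077]
ee_rot: [[0.052, 0.999, 0.002], [0.999, -0.052, 0.0], [0.001, 0.002, -1.0]]
contact_force: [-0.1, -0.2, 0.5]
gripper_width: 0.585
gripper_force: 0.0
```

{"api": "play_rows", "payload": {
  "motion": [0.05,0,0,0.001,0,0.05,0,0,0.001,0,0.05,0,0,0.002,0,0.05,0,0,0.002,0]
}}

```text
t: 2.35
tcp_pos: [0.562, 0.1706, 0.0741]
ee_rot: [[0.053, 0.999, 0.0], [0.999, -0.053, 0.0], [0.0, 0.0, -1.0]]
contact_force: [0.4, 0.2, -0.0]
gripper_width: 0.586
gripper_force: 0.0
```

{"api": "play_rows", "payload": {
  "motion": [0.05,0,0,0.001,0,0.05,0,0,0.002,0,0.05,0,0,0.002,0]
}}

```text
t: 2.65
tcp_pos: [0.5618, 0.1706, 0.0716]
ee_rot: [[0.053, 0.999, -0.0], [0.999, -0.053, 0.0], [-0.0, -0.0, -1.0]]
contact_force: [-0.7, 0.9, -0.7]
gripper_width: 0.587
gripper_force: 0.0
```

{"api": "play_rows", "payload": {
  "motion": [0.05,0,0,0.001,0,0.05,0,0,0.001,0]
}}

```text
t: 2.85
tcp_pos: [0.5618, 0.1706, 0.0707]
ee_rot: [[0.053, 0.999, -0.0], [0.999, -0.053, -0.0], [-0.0, -0.0, -1.0]]
contact_force: [-0.6, -0.4, 0.3]
gripper_width: 0.584
gripper_force: 0.0
```

{"api": "play_rows", "payload": {
  "motion": [0.05,0,0,0.001,0,0.05,0,0,0.001,0]
}}

```text
t: 3.05
tcp_pos: [0.5618, 0.1707, 0.0698]
ee_rot: [[0.053, 0.999, -0.0], [0.999, -0.053, 0.0], [-0.0, -0.0, -1.0]]
contact_force: [0.0, -0.3, 0.0]
gripper_width: 0.588
gripper_force: 0.0
```

{"api": "play_rows", "payload": {
  "motion": [0.05,0,0,0.001,0,0.05,0,0,0.001,0]
}}

```text
t: 3.25
tcp_pos: [0.5618, 0.1707, 0.0688]
ee_rot: [[0.053, 0.999, -0.0], [0.999, -0.053, 0.0], [0.0, -0.0, -1.0]]
contact_force: [0.7, 0.1, 0.2]
gripper_width: 0.58
gripper_force: 0.0
```

{"api": "play_rows", "payload": {
  "motion": [0.05,0,0,0.001,0,0.05,0,0,0.001,0]
}}

```text
t: 3.45
tcp_pos: [0.5618, 0.1707, 0.0678]
ee_rot: [[0.053, 0.999, -0.0], [0.999, -0.053, 0.0], [-0.0, -0.0, -1.0]]
contact_force: [-0.6, -0.4, -0.9]
gripper_width: 0.58
gripper_force: 0.0
```

{"api": "play_rows", "payload": {
  "motion": [0.05,0,0,0.001,0,0.05,0,0,0.001,0]
}}

```text
t: 3.65
tcp_pos: [0.5618, 0.1706, 0.0668]
ee_rot: [[0.053, 0.999, -0.0], [0.999, -0.053, 0.0], [0.0, -0.0, -1.0]]
contact_force: [0.2, -0.5, -0.2]
gripper_width: 0.584
gripper_force: 0.0
```

{"api": "play_rows", "payload": {
  "motion": [0.05,0,0,0.001,0,0.05,0,0,0.001,0]
}}

```text
t: 3.85
tcp_pos: [0.5618, 0.1707, 0.0658]
ee_rot: [[0.053, 0.999, -0.0], [0.999, -0.053, 0.0], [0.0, -0.0, -1.0]]
contact_force: [0.6, 0.0, -0.1]
gripper_width: 0.585
gripper_force: 0.0
```

{"api": "play_rows", "payload": {
  "motion": [0.05,0,0,0.001,0,0.05,0,0,0.001,0]
}}

```text
t: 4.05
tcp_pos: [0.5618, 0.1707, 0.0648]
ee_rot: [[0.053, 0.999, -0.0], [0.999, -0.053, 0.0], [0.0, -0.0, -1.0]]
contact_force: [0.2, 0.3, -0.5]
gripper_width: 0.586
gripper_force: 0.0
```

{"api": "play_rows", "payload": {
  "motion": [0.05,0,0,0.001,0,0.05,0,0,0.001,0]
}}

```text
t: 4.25
tcp_pos: [0.5618, 0.1707, 0.0637]
ee_rot: [[0.053, 0.999, -0.0], [0.999, -0.053, 0.0], [0.0, -0.0, -1.0]]
contact_force: [0.1, -0.2, -0.8]
gripper_width: 0.589
gripper_force: 0.0
```

{"api": "play_rows", "payload": {
  "motion": [0.05,0,0,0.001,0,0.05,0,0,0.001,0]
}}

```text
t: 4.45
tcp_pos: [0.5618, 0.1706, 0.0627]
ee_rot: [[0.053, 0.999, -0.0], [0.999, -0.053, 0.0], [-0.0, -0.0, -1.0]]
contact_force: [-0.6, 0.0, -0.7]
gripper_width: 0.586
gripper_force: 0.0
```

{"api": "play_rows", "payload": {
  "motion": [0.05,0,0,0.001,0,0.05,0,0,0.001,0]
}}

```text
t: 4.65
tcp_pos: [0.5618, 0.1707, 0.0618]
ee_rot: [[0.053, 0.999, -0.0], [0.999, -0.053, 0.0], [0.0, -0.0, -1.0]]
contact_force: [0.5, -0.5, -0.1]
gripper_width: 0.582
gripper_force: 0.0
```

{"api": "play_rows", "payload": {
  "motion": [0.05,0,0,0.001,0,0.05,0,0,0.001,0]
}}

```text
t: 4.85
tcp_pos: [0.5618, 0.1707, 0.0607]
ee_rot: [[0.053, 0.999, -0.0], [0.999, -0.053, 0.0], [0.0, -0.0, -1.0]]
contact_force: [0.4, -0.6, -0.4]
gripper_width: 0.586
gripper_force: 0.0
```

```bash
python3 - <<'E'
from h import *
c,f=cam('side'); cv2.imwrite('pics/s2.png',cv2.resize(c['pixels'][120:300,220:440,::-1],None,fx=3.3,fy=3.3))
print(bot.sense()['contact_force'])
E
```

```text
[-0.93310813  0.0425777   0.01872987]
```

View pics/s2.png

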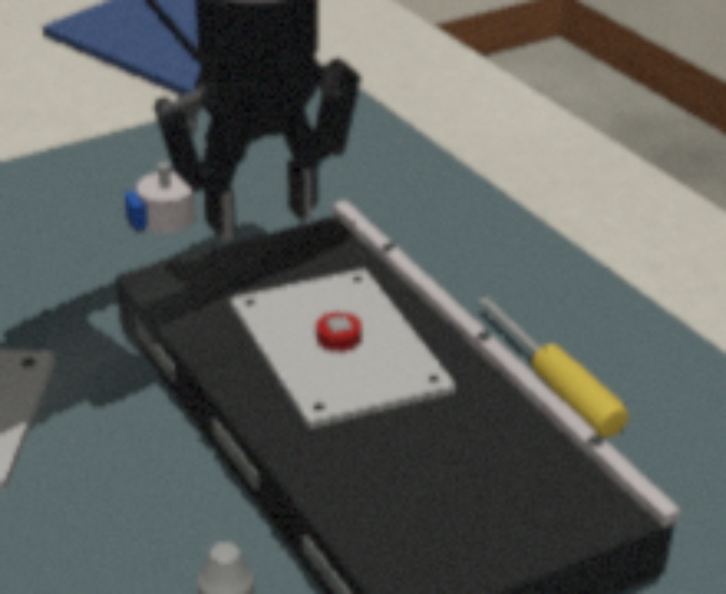

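The tips sit at (222,235) and (305,215), which looks above the ledge. I'll read their height from the depth.

```bash
python3 - <<'E'
from h import *
c,f=cam('side'); W=world(c,f)
m=(np.abs(W[...,1]-.1707)<.02)&(np.abs(W[...,0]-.5618)<.06)&(W[...,2]>.04)&(W[...,2]<.12)
for xl,xh in((.50,.5618),(.5618,.62)):
    k=m&(W[...,0]>xl)&(W[...,0]<xh)&(W[...,2]>.053); p=W[k]
    zs=np.sort(p[:,2]); print(len(p),zs[:6].round(4)); q=p[p[:,2]<zs[0]+.012]; print('x',q[:,0].min(),q[:,0].max(),'y',q[:,1].min(),q[:,1].max())
p=W[m]; print(np.histogram(p[:,2],bins=np.arange(.04,.122,.004))[0])
E
```

```text
112 [0.053  0.0853 0.0854 0.0872 0.0873 0.089 ]
x 0.5279168785528191 0.5279168785528191 y 0.18931940120528712 0.18931940120528712
132 [0.053  0.0535 0.0821 0.0835 0.084  0.0873]
x 0.570961671958296 0.5903846673527604 y 0.1710422512073918 0.17844451523188465
[  0   1 451  51   0   0   0   0   0   0   3   6  25  25  34  26  28  33
  32  29]
```

```bash
python3 - <<'E'
from h import *
s=bot.sense(); print(s['tcp_pos'],s['joint_pos'].round(3) if hasattr(s['joint_pos'],'round') else s['joint_pos'])
c,f=cam('side'); W=world(c,f); M=np.linalg.inv(c['cam_to_world'])
for x in(.535,.595):
  for z in (.042,.05,.06,.07,.08,.09,.1):
    p=M@[x,.16,z,1]; u,v=int(round(p[0]/p[2]*f+c['cx'])),int(round(p[1]/p[2]*f+c['cy']))
    print(x,z,(u,v),((u-220)*3.3,(v-120)*3.3),W[v,u].round(3),c['pixels'][v,u], round(float(c['range_z'][v,u]),3))
E
```

```text
[0.56188102 0.17064683 0.06088417] [0.198 0.245 1.495 0.    1.402 0.251]
0.535 0.042 (291, 209) (234.29999999999998, 293.7) [0.529 0.149 0.051] [97 96 94] 1.032
0.535 0.05 (291, 206) (234.29999999999998, 283.8) [0.534 0.159 0.052] [27 26 23] 1.041
0.535 0.06 (291, 203) (234.29999999999998, 273.9) [0.54  0.17  0.052] [28 25 24] 1.051
0.535 0.07 (291, 199) (234.29999999999998, 260.7) [0.549 0.186 0.051] [31 32 33] 1.067
0.535 0.08 (291, 195) (234.29999999999998, 247.5) [0.557 0.201 0.051] [26 28 24] 1.08
0.535 0.09 (290, 191) (231.0, 234.29999999999998) [0.534 0.161 0.09 ] [66 69 65] 1.019
0.535 0.1 (290, 187) (231.0, 221.1) [0.534 0.16  0.1  ] [63 67 65] 1.013
0.595 0.042 (314, 202) (310.2, 270.59999999999997) [0.589 0.15  0.049] [51 51 48] 1.06
0.595 0.05 (314, 199) (310.2, 260.7) [0.595 0.161 0.05 ] [39 40 39] 1.069
0.595 0.06 (314, 195) (310.2, 247.5) [0.601 0.172 0.052] [26 26 24] 1.078
0.595 0.07 (314, 191) (310.2, 234.29999999999998) [0.611 0.188 0.052] [24 22 23] 1.093
0.595 0.08 (314, 188) (310.2, 224.39999999999998) [0.62  0.203 0.049] [28 29 29] 1.109
0.595 0.09 (314, 184) (310.2, 211.2) [0.593 0.158 0.091] [80 89 89] 1.042
0.595 0.1 (314, 180) (310.2, 198.0) [0.592 0.155 0.103] [54 53 54] 1.032
```

Depth puts the tips about 30 mm above the ledge, and no contact force has shown, so the stated tip offset does not match. I'll go lower in steps and track the tips with the camera.

{"api": "play_rows", "payload": {
  "motion": [0.05,0,0,0.001,0,0.05,0,0,0.002,0,0.05,0,0,0.003,0,0.05,0,0,0.004,0,0.05,0,0,0.004,0]
}}

```text
t: 5.5
tcp_pos: [0.5617, 0.1707, 0.0566]
ee_rot: [[0.053, 0.999, -0.0], [0.999, -0.053, 0.0], [-0.0, -0.0, -1.0]]
contact_force: [0.9, 0.1, 0.1]
gripper_width: 0.589
gripper_force: 0.0
```

```bash
cat > tip.py <<'E'
from h import *
def tips(n='side'):
    s=bot.sense(); t=s['tcp_pos']; c,f=cam(n); W=world(c,f)
    m=(np.abs(W[...,1]-t[1])<.016)&(np.abs(W[...,0]-t[0])<.05)&(W[...,2]<.13)
    for k in(W[...,0]<t[0],W[...,0]>t[0]):
        p=W[m&k&(W[...,2]>.0565)]; p=p[np.argsort(p[:,2])]; print(len(p),p[:4].round(3).tolist())
    print('tcp',t.round(4),'F',s['contact_force'].round(1),'w',s['gripper_width'],'t',s['t'])
if __name__=='__main__': tips()
E
python3 tip.py
```

```text
162 [[0.53, 0.168, 0.08], [0.529, 0.17, 0.081], [0.534, 0.161, 0.082], [0.531, 0.161, 0.083]]
176 [[0.588, 0.171, 0.081], [0.587, 0.175, 0.082], [0.588, 0.158, 0.082], [0.586, 0.159, 0.082]]
tcp [0.5617 0.1707 0.0566] F [0.9 0.1 0.1] w 0.5892853411460643 t 5.5
```

{"api": "play_rows", "payload": {
  "motion": [0.05,0,0,0.002,0,0.05,0,0,0.004,0,0.05,0,0,0.006,0,0.05,0,0,0.008,0,0.05,0,0,0.01,0,0.05,0,0,0.01,0]
}}

```text
t: 6.15
tcp_pos: [0.5616, 0.1706, 0.0464]
ee_rot: [[0.053, 0.999, -0.001], [0.999, -0.053, -0.0], [-0.0, -0.001, -1.0]]
contact_force: [-0.0, 0.3, 0.1]
gripper_width: 0.586
gripper_force: 0.0
```

```bash
python3 tip.py
```

```text
226 [[0.535, 0.163, 0.07], [0.536, 0.161, 0.071], [0.529, 0.162, 0.072], [0.531, 0.16, 0.073]]
226 [[0.592, 0.16, 0.07], [0.587, 0.17, 0.071], [0.587, 0.165, 0.071], [0.586, 0.159, 0.072]]
tcp [0.5616 0.1706 0.0464] F [-0.   0.3  0.1] w 0.5861546062855877 t 6.15
```

Descending 10 mm moved the tips about 10 mm, to z ≈ 0.070 with the TCP at 0.0464. About 17 mm remains.

{"api": "play_rows", "payload": {
  "motion": [0.05,0,0,0.002,0,0.05,0,0,0.004,0,0.05,0,0,0.006,0,0.05,0,0,0.008,0,0.05,0,0,0.01,0,0.05,0,0,0.01,0]
}}

```text
t: 6.8
tcp_pos: [0.5616, 0.1706, 0.0364]
ee_rot: [[0.053, 0.999, -0.001], [0.999, -0.053, -0.0], [-0.0, -0.001, -1.0]]
contact_force: [-0.7, -0.2, -0.9]
gripper_width: 0.59
gripper_force: 0.0
```

{"api": "play_rows", "payload": {
  "motion": [0.05,0,0,0.001,0,0.05,0,0,0.002,0,0.05,0,0,0.002,0]
}}

```text
t: 7.1
tcp_pos: [0.5618, 0.1707, 0.0348]
ee_rot: [[0.053, 0.999, -0.0], [0.999, -0.053, 0.0], [0.0, -0.0, -1.0]]
contact_force: [-1.3, 0.3, 0.2]
gripper_width: 0.584
gripper_force: 0.0
```

```bash
python3 tip.py
```

```text
283 [[0.532, 0.163, 0.058], [0.53, 0.169, 0.058], [0.53, 0.164, 0.061], [0.528, 0.16, 0.061]]
258 [[0.588, 0.175, 0.057], [0.587, 0.165, 0.058], [0.587, 0.169, 0.058], [0.587, 0.169, 0.061]]
tcp [0.5618 0.1707 0.0348] F [-1.3  0.3  0.2] w 0.583807876682235 t 7.1
```

Tips are at about 0.057 to 0.058. Next, 1 mm steps until they touch.

{"api": "play_rows", "payload": {
  "motion": [0.05,0,0,0.001,0,0.05,0,0,0.002,0,0.05,0,0,0.002,0]
}}

```text
t: 7.45
tcp_pos: [0.5617, 0.1706, 0.0327]
ee_rot: [[0.053, 0.999, -0.0], [0.999, -0.053, -0.0], [-0.0, -0.0, -1.0]]
contact_force: [0.4, -0.3, 0.1]
gripper_width: 0.582
gripper_force: 0.0
```

{"api": "play_rows", "payload": {
  "motion": [0.05,0,0,0.001,0,0.05,0,0,0.001,0]
}}

```text
t: 7.65
tcp_pos: [0.5618, 0.1706, 0.0318]
ee_rot: [[0.053, 0.999, -0.0], [0.999, -0.053, 0.0], [0.0, -0.0, -1.0]]
contact_force: [0.7, -0.2, 0.2]
gripper_width: 0.583
gripper_force: 0.0
```

{"api": "play_rows", "payload": {
  "motion": [0.05,0,0,0.001,0,0.05,0,0,0.001,0]
}}

```text
t: 7.85
tcp_pos: [0.5618, 0.1706, 0.0308]
ee_rot: [[0.053, 0.999, -0.0], [0.999, -0.053, 0.0], [0.0, -0.0, -1.0]]
contact_force: [-0.6, 0.1, 0.1]
gripper_width: 0.585
gripper_force: 0.0
```

{"api": "play_rows", "payload": {
  "motion": [0.05,0,0,0.001,0,0.05,0,0,0.001,0]
}}

```text
t: 8.05
tcp_pos: [0.5618, 0.1706, 0.0298]
ee_rot: [[0.053, 0.999, -0.0], [0.999, -0.053, 0.0], [0.0, -0.0, -1.0]]
contact_force: [0.5, -0.3, -0.1]
gripper_width: 0.59
gripper_force: 0.0
```

{"api": "play_rows", "payload": {
  "motion": [0.05,0,0,0.001,0,0.05,0,0,0.001,0]
}}

```text
t: 8.25
tcp_pos: [0.5618, 0.1707, 0.0288]
ee_rot: [[0.053, 0.999, -0.0], [0.999, -0.053, 0.0], [0.0, -0.0, -1.0]]
contact_force: [-0.2, 0.0, -0.0]
gripper_width: 0.581
gripper_force: 0.0
```

{"api": "play_rows", "payload": {
  "motion": [0.05,0,0,0.001,0,0.05,0,0,0.001,0]
}}

```text
t: 8.45
tcp_pos: [0.5618, 0.1707, 0.0278]
ee_rot: [[0.053, 0.999, -0.0], [0.999, -0.053, 0.0], [0.0, -0.0, -1.0]]
contact_force: [0.3, 0.8, 0.0]
gripper_width: 0.582
gripper_force: 0.0
```

{"api": "play_rows", "payload": {
  "motion": [0.05,0,0,0.0005,0,0.05,0,0,0.0005,0]
}}

```text
t: 8.65
tcp_pos: [0.5619, 0.1707, 0.0277]
ee_rot: [[0.053, 0.999, 0.0], [0.999, -0.053, 0.0], [0.0, 0.0, -1.0]]
contact_force: [-1.3, 0.3, 1.8]
gripper_width: 0.583
gripper_force: 0.6
```

Contact at TCP z ≈ 0.0277, so I raise 2 mm to put the tips mid-height on the plate edge and start pushing along tool -x.

{"api": "play_rows", "payload": {
  "motion": [0.05,0,0,-0.002,0,0.05,0,0,-0.002,0,0.05,-0.006,0,-0.002,0,0.05,-0.012,0,-0.002,0,0.05,-0.018,0,-0.002,0,0.05,-0.024,0,-0.002,0,0.05,-0.03,0,-0.002,0,0.05,-0.036,0,-0.002,0,0.05,-0.042,0,-0.002,0,0.05,-0.048,0,-0.002,0,0.05,-0.054,0,-0.002,0,0.05,-0.06,0,-0.002,0]
}}

```text
t: 9.85
tcp_pos: [0.5588, 0.1102, 0.0294]
ee_rot: [[0.053, 0.999, 0.0], [0.999, -0.053, -0.0], [-0.0, 0.0, -1.0]]
contact_force: [0.8, 1.4, -1.0]
gripper_width: 0.586
gripper_force: 0.8
```

```bash
cat > pl.py <<'E'
from h import *
C=np.array([.5503,.0209]); yh=np.array([.0527,.9986]); xh=np.array([.9986,-.0527])
s=bot.sense(); t=s['tcp_pos']; print('tcp',t.round(4),'plinth',((t[:2]-C)@xh).round(4),((t[:2]-C)@yh).round(4),'F',s['contact_force'].round(1),s['t'])
for n in('top','side'):
    c,f=cam(n); W=world(c,f); px=c['pixels']
    D=W[...,:2]-C; X=D@xh; Y=D@yh
    red=(px[...,0]>110)&(px[...,1]<70)&(W[...,2]>.045)&(np.abs(X)<.09)&(np.abs(Y)<.3)
    m=(px.min(-1)>105)&(W[...,2]>.046)&(W[...,2]<.062)&(np.abs(X)<.077)&(np.abs(Y)<.3)
    m=cv2.morphologyEx(m.astype(np.uint8),cv2.MORPH_OPEN,np.ones((3,3)))
    k=cv2.findContours(m,0,1)[0]; k=max(k,key=cv2.contourArea)[:,0]
    P=np.stack([X[k[:,1],k[:,0]],Y[k[:,1],k[:,0]]],1).astype(np.float32); P=P[~np.isnan(P).any(1)]
    r=cv2.minAreaRect(P); print(n,'plate',np.round(r[0],4),np.round(r[1],3),round(r[2],1),'z',np.median(W[m>0][:,2]).round(4),'y range',np.percentile(P[:,1],[2,98]).round(4),'red',X[red].mean().round(4),Y[red].mean().round(4))
    cv2.imwrite(f'pics/{n}_{s["t"]:.1f}.png',cv2.resize(px[100:340,160:500,::-1],None,fx=2.3,fy=2.3))
E
python3 pl.py; ls pics
```

```text
tcp [0.5588 0.1102 0.0294] plinth 0.0038 0.0896 F [ 0.8  1.4 -1. ] 9.85
top plate [ 0.0116 -0.0063] [0.11  0.097] 89.9 z 0.0549 y range [-0.0612  0.0482] red 0.0088 0.0097
side plate [0.0149 0.0095] [0.105 0.151] 0.5 z 0.0565 y range [-0.065  0.084] red 0.0092 0.0018
crop.png
s2.png
side.png
side_9.8.png
top.png
top_9.8.png
w1.png
```

The plate is square and the centre is at plinth y ≈ +0.009, consistent with the tip position. About 176 mm is left.

{"api": "play_rows", "payload": {
  "motion": [0.05,-0.006,0,0,0,0.05,-0.014,0,0,0,0.05,-0.024,0,0,0,0.05,-0.034,0,0,0,0.05,-0.044,0,0,0,0.05,-0.054,0,0,0,0.05,-0.064,0,0,0,0.05,-0.074,0,0,0,0.05,-0.083,0,0,0,0.05,-0.09,0,0,0,0.05,-0.096,0,0,0,0.05,-0.1,0,0,0]
}}

```text
t: 11.15
tcp_pos: [0.5535, 0.0105, 0.0295]
ee_rot: [[0.053, 0.999, 0.0], [0.999, -0.053, 0.0], [0.0, 0.0, -1.0]]
contact_force: [0.5, 3.8, 0.6]
gripper_width: 0.585
gripper_force: 1.3
```

```bash
python3 pl.py; ls pics|grep top_
```

```text
tcp [0.5535 0.0105 0.0295] plinth 0.0037 -0.0103 F [0.5 3.8 0.6] 11.15
top plate [ 0.0122 -0.1254] [0.098 0.072] 0.4 z 0.0549 y range [-0.1612 -0.0896] red 0.0043 -0.0938
side plate [ 0.0142 -0.0894] [0.105 0.151] 1.4 z 0.0565 y range [-0.164  -0.0158] red 0.0085 -0.097
top_11.2.png
top_9.8.png
```

Centre is about -0.091, so 76 mm remains. Push it the rest of the way, slowing at the end.

{"api": "play_rows", "payload": {
  "motion": [0.05,-0.006,0,0,0,0.05,-0.014,0,0,0,0.05,-0.023,0,0,0,0.05,-0.032,0,0,0,0.05,-0.041,0,0,0,0.05,-0.05,0,0,0,0.05,-0.058,0,0,0,0.05,-0.065,0,0,0,0.05,-0.07,0,0,0,0.05,-0.073,0,0,0,0.05,-0.075,0,0,0,0.05,-0.076,0,0,0]
}}

```text
t: 12.45
tcp_pos: [0.5494, -0.065, 0.0294]
ee_rot: [[0.053, 0.999, -0.0], [0.999, -0.053, 0.0], [0.0, -0.0, -1.0]]
contact_force: [0.2, 2.2, -0.2]
gripper_width: 0.589
gripper_force: 1.2
```

{"api": "play_rows", "payload": {
  "motion": [0.05,0,0,0,0,0.05,0.005,0,0,0,0.05,0.015,0,0,0,0.05,0.03,0,0,0,0.05,0.03,0,-0.03,0,0.05,0.03,0,-0.07,0,0.05,0.05,0,-0.11,0,0.05,0.09,0,-0.14,0,0.05,0.13,0,-0.15,0,0.05,0.17,0,-0.15,0,0.05,0.17,0,-0.15,0]
}}

```text
t: 13.55
tcp_pos: [0.5581, 0.1106, 0.1802]
ee_rot: [[0.046, 0.999, 0.002], [0.999, -0.046, 0.003], [0.003, 0.001, -1.0]]
contact_force: [0.3, -0.6, 0.2]
gripper_width: 0.586
gripper_force: 0.0
```

```bash
python3 pl.py; cp pics/side_1*.png /tmp; mv $(ls -t pics/side_*.png|head -1) pics/sideE.png; mv $(ls -t pics/top_*.png|head -1) pics/topE.png
```

```text
tcp [0.5581 0.1106 0.1802] plinth 0.0031 0.09 F [ 0.3 -0.6  0.2] 13.55
top plate [ 0.0123 -0.1663] [0.099 0.14 ] 0.5 z 0.0549 y range [-0.2359 -0.0966] red 0.008 -0.1622
side plate [ 0.0147 -0.1647] [0.104 0.151] 0.3 z 0.0564 y range [-0.2388 -0.09  ] red 0.009 -0.1705
```

View pics/topE.png

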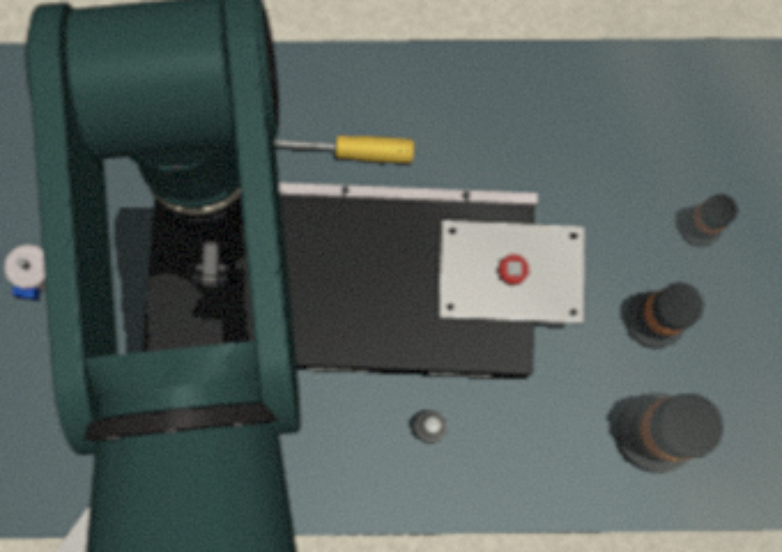

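The plate (440–585, 220–322) lies flat and square, with roughly a third past the plinth end at x ≈ 535. Its centre is at plinth y ≈ -0.166, the bystanders are in place and the gripper is clear, so I hand in.

```bash
python3 -c "
from station import bot
print(bot.job_done())"
```

```text
the job is handed in; nothing more can be done
None
```

I pushed the plate square and flat to about 46 mm past the reader-side end of the plinth (target 32 to 62 mm), kept the gripper off the specimen, saw no sign that the reader or bystanders moved, and handed the job in at about 14 s of 38; no verdict came back.

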